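# Lay the cheese down in its place on the board

## Task

The block of cheese stands on end on the wooden board. Push it along the board, still standing, until the front of its foot is just over the nearest line of the inlaid dark outline (its near short side), stop there for a moment, then tip it over forwards with a push so that it lies flat wholly inside the outline, where its cover will fit. Do not lift or carry the cheese, and leave the cover, the salt shaker and the tin where they stand.

Things in the scene. Friction and masses are not known exactly. Their poses are not given: they have to be found in the camera images.
- cheese_board: Fixed light wooden board, 310 (its x) x 200 (its y) x 18 mm, lying on the worktop; it cannot be moved. Origin at the centre of its underside. Its +x axis is 'forwards': from the end where the cheese stands towards the outline.
- outline (a point): Centre of the rectangle inlaid in the top of the board as flat dark lines 4 mm wide (nothing to feel); axes as the board's, z = 0 at the top of the board. The inside of the lines measures 160 mm along x and 120 mm along y, so the near line's inner edge is at x = -80 mm. Its centre lies 50 mm forward of the board's centre.
- cheese: Loose wrapped block of cheese, 73 (its x) x 102 (its y) x 37 mm (its z), 0.18 to 0.35 kg. Origin at the centre of one 73 x 102 face, z pointing into the block. It starts standing on a 73 x 37 end, y up, z backwards along the board (within 9 degrees), front face 30 to 60 mm short of the near line, middle within 12 mm of the outline's middle line.
- cheese_center (a point): Middle of the cheese; axes as cheese. 51 mm above the board when standing, 18.5 mm when lying flat. Pushed near its top, the cheese falls forwards once its top is about 40 mm ahead of its foot.
- cheese_foot (a point): Centre of the 73 x 37 end on which the cheese stands at the start; axes as cheese. The front of the foot is 18.5 mm forward of it. Pushed low by upright fingers the cheese slides without falling; tipped over, it lies from about where the front of its foot was to 102 mm ahead of that.
- cheese_corner0 (a point): Middle (halfway through the 37 mm thickness) of a corner edge of the cheese: -36.5 mm in x, -51 mm in y from its middle.
- cheese_corner1 (a point): Middle (halfway through the 37 mm thickness) of a corner edge of the cheese: 36.5 mm in x, -51 mm in y from its middle.
- cheese_corner2 (a point): Middle (halfway through the 37 mm thickness) of a corner edge of the cheese: 36.5 mm in x, 51 mm in y from its middle.
- cheese_corner3 (a point): Middle (halfway through the 37 mm thickness) of a corner edge of the cheese: -36.5 mm in x, 51 mm in y from its middle.
- cover: White ceramic cover, an upturned rectangular box 166 x 126 x 60 mm with a wooden knob on top (87 mm in all), loose on the worktop. Origin at the centre of its underside. Leave it alone.
- salt_shaker: Glass salt shaker with a grey top, 44 mm across, 90 mm tall, loose on the worktop just past the forward end of the board. Origin at the centre of its underside. Leave it alone.
- tin: Low round food tin, 75 mm across, 58 mm tall, loose on the worktop just past the forward end of the board. Origin at the centre of its underside. Leave it alone.
Not all that is in view belongs to the job. What is shaped like the cheese but blue is not meant.

How it is judged:
By the outcome, as a careful person would: the job done as asked, in the order asked, and still so for the second after the job is handed in, with the robot touching nothing.
It also fails if it takes over 45 s, if anything falls off the work surface, if the arm or the gripper's body presses on something with over 40 N, if the wrist force passes 120 N, or if a joint passes its speed limit or range.

## Robot

A 7-joint arm with a two-finger parallel gripper is mounted at the origin on a cart in front of the work surface, level with it; the furniture and walls round the work are solid. World frame = base frame: x ahead of the robot, y to its left, z up, the work surface at z = 0. Lengths are in m, angles in rad, forces in N, time in s.
With the tool pointing down it reaches from about 0.4 to 0.875 m from the base axis. Payload 19.3 kg.
Tool frame: the origin (TCP) lies at the very end of the fingers, on their centre line; the grasp point (between the pads) lies bot.pinch_z behind it (bot.pinch_z is the distance from the TCP to the grasp point, in m); z points along the fingers, y is the line along which they close (so a half turn about z gives the same grasp; the last joint's range is limited). The gripper opens to 85 mm and grips with 20 to 120 N. Pads are 22 mm wide; open, the fingers measure 114 mm over their backs; the gripper's body (76 mm by 85 mm) begins 54 mm behind the grasp point. The pads swing forward as they close: fully open they stand 13 mm farther back than shut.
Start: joints at [-1.273, 0.521, -0.036, 1.599, 0.021, 1.021, -0.113], TCP at [0.225, 0.583, 0.231] pointing down, gripper open.
Joint ranges: [-2.91, 2.91], [-0.3, 2.13], [-1.5, 1.42], [0.17, 2.43], [-1.26, 4.41], [0.16, 1.93], [-2.52, 2.52]. Speed limits (rad/s): [1.89, 1.89, 2.39, 2.39, 3.01, 3.01, 3.01].

## Interface

Orientations are given as [roll, pitch, yaw] about the fixed x, y, z axes, in that order (R = Rz(yaw) Ry(pitch) Rx(roll)).
In Python, from workcell import bot, grab_frame, ticket gives the robot as it stands.
- The arm moves only by the tool arm_command, never from a script. Its argument "commands" is a list of rows, each a list of 3 entries, a list of its own where there are three numbers: the shift along the world's x, y, z in mm, then the turn about the world's z in rad, then the gripper command: -1 is fully open, 1 is shut, values between are in proportion. In form: [[[tx, ty, tz], roll, fingers], ...]. A call has 1 to 20 rows; each row shifts and turns the commanded pose from where the row before left it; what a row does not reach is not made up. A row lasts 1/10 s, in which the tool goes at most 50 mm and 8.59 degrees, less where a joint would pass 70% of its speed; a pose out of reach is approached as far as the arm can. A call with a gripper value outside its range is refused whole. The fingers move at their own pace and stop on an object; "newtons" is the grip in N (left out, the last holds). Time passes only in rows, so rows that do not move let the fingers close. It gives the time, the measured TCP pose, the force, the opening and the grip force at its end, in the units of the state.
- bot.observe(): the state, without advancing time (a new reading comes with each control period).
- grab_frame(name): name is "side" or "top" or "wrist"; returns a dict with "image" (420x560x3 uint8, red, green, blue), "vertical_fov" (degrees; the focal length in pixels is half the picture's height over the tangent of half this angle, whatever the lens; pixels are square), "cx", "cy" (the principal point, pixels), "R" (3x3) and "t" (3): a world point X has camera coordinates R X + t. Camera axes: x right, y down, z forward; pixel columns grow to the right and rows downward; lengths in m; the calibration is good to about 2 mm. A picture is of the moment at which its call begins. There is no depth.
- ticket.job_done(): hands the job in; it is judged then, once.
The state is a dict: "clock": time; "qpos": joint angles; "qd": joint speeds; "joint_efforts": joint torques, N m; "position": TCP position; "tool_rot": TCP orientation; "force": force on the tool from outside, world axes, zero at the start; "moment": the same for the moment, N m; "grip_width": finger opening in m; "finger_force": force on a finger pad.
Only numpy, scipy, OpenCV 4.12 (cv2) and the standard library are available. Lean on these libraries where they do the work, as an engineer would, in place of code of your own. Each camera call takes 0.05 s, during which the arm holds its last target. There are 200 camera calls.

## Working session

There is one attempt and no reset: what is moved stays moved. The work goes in short steps, Python scripts to look and compute and a tool call to move; the robot and the scene stay as the last step left them, time stands still between calls to the robot, and variables do not carry over. Pictures are saved under pics/ and viewed, at most 10 in all, crops included, and the job is handed in when it is done.

Besides the shell and the picture viewer there is one more tool, called after "Call:" by a JSON object that holds its "name" and its "arguments", one argument or row to a line. arm_command: Moves the arm, as the interface text tells. Its arguments: {"type":"object","properties":{"commands":{"type":"array"},"newtons":{"type":"number"}},"required":["commands"]}

```bash
mkdir -p pics
python3 - <<'E'
from workcell import bot, grab_frame
import cv2,pickle
o=bot.observe(); print(o['clock'],o['position'],o['tool_rot'],o['grip_width'],bot.pinch_z)
for n in ['top','side']:
    f=grab_frame(n); pickle.dump(f,open(f'{n}0.pkl','wb')); cv2.imwrite(f'pics/{n}0.png',f['image'][:,:,::-1]); print(n,f['R'],f['t'],f['vertical_fov'])
E
```

```text
0.0 [0.2246469  0.58284781 0.2307154 ] [-3.14041658e+00  1.11184777e-04  2.77380699e+00] 0.08493382443939013 0.0187
top [[-0.0011091  -0.99999654 -0.00238631]
 [-0.9980592   0.00125552 -0.06225965]
 [ 0.06226243  0.00231263 -0.99805713]] [0.02713697 0.50301806 1.53006776] 49.39217950062634
side [[ 0.98278011 -0.18459874 -0.00815857]
 [-0.08362833 -0.40498631 -0.91049019]
 [ 0.16477123  0.89549394 -0.41345017]] [-0.4871621   0.13497142  1.02882405] 51.466195982627426
```

View pics/top0.png

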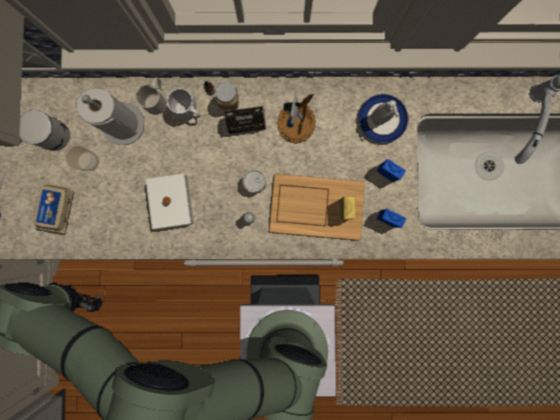

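View pics/side0.png

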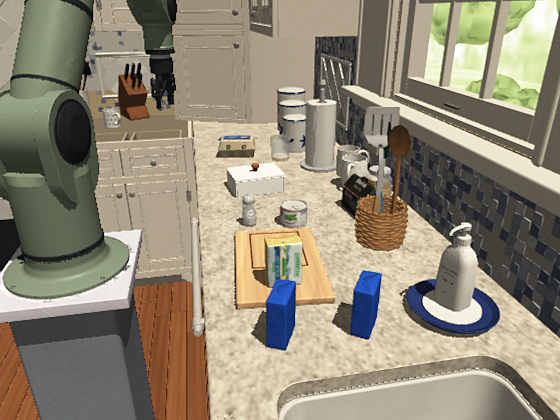

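The top view shows the board at about (317,207) with forwards pointing left (world +y). The cheese is at (349,208), and the two blue decoys are behind it at (391,170) and (392,218). The salt shaker (248,219) and the tin (253,181) are past the forward end. The side view agrees: cheese at (284,260), blue blocks nearer the camera.

```bash
cat > h.py <<'E'
import numpy as np,cv2,pickle
def ray(f,uv,z):
    im=f['image'];F=im.shape[0]/2/np.tan(np.radians(f['vertical_fov']/2))
    uv=np.atleast_2d(uv).astype(float)
    d=np.c_[(uv[:,0]-f['cx'])/F,(uv[:,1]-f['cy'])/F,np.ones(len(uv))]@f['R']
    c=-f['R'].T@f['t']
    return c+d*((z-c[2])/d[:,2])[:,None]
def biggest(m):
    cs,_=cv2.findContours(m.astype(np.uint8),cv2.RETR_EXTERNAL,cv2.CHAIN_APPROX_NONE)
    return max(cs,key=cv2.contourArea)
E
python3 - <<'E'
from h import *
f=pickle.load(open('top0.pkl','rb')); im=f['image']
np.set_printoptions(precision=4,suppress=True)
hsv=cv2.cvtColor(im,cv2.COLOR_RGB2HSV); H,S,V=cv2.split(hsv)
for p in [(275,215),(300,205),(349,208),(349,199),(349,216),(330,230),(278,190),(350,230)]: print(p,hsv[p[1],p[0]])
cv2.imwrite('pics/crop.png',cv2.resize(im[160:250,235:410,::-1],None,fx=4.5,fy=4.5,interpolation=cv2.INTER_CUBIC))
m=(H<25)&(S>90)&(V>90); m[:165]=0;m[245:]=0;m[:,:262]=0;m[:,372:]=0
c=biggest(m); r=cv2.minAreaRect(c); P=ray(f,cv2.boxPoints(r),.018); print(r,P,P.mean(0),np.linalg.norm(P-np.roll(P,1,0),axis=1))
b=(H>105)&(H<130)&(S>150); b[:155]=0; b[240:]=0;b[:,:372]=0;b[:,410:]=0
n,l,s,ce=cv2.connectedComponentsWithStats(b.astype(np.uint8))
for i in range(1,n):
  if s[i][4]>30: print(s[i], ray(f,[[s[i][0],s[i][1]],[s[i][0]+s[i][2],s[i][1]+s[i][3]]],.1))
E
```

```text
(275, 215) [ 15 132 176]
(300, 205) [ 16 135 177]
(349, 208) [ 22 146 188]
(349, 199) [ 22 144 197]
(349, 216) [ 22 147 199]
(330, 230) [ 16 134 183]
(278, 190) [ 16 142 160]
(350, 230) [ 15 132 179]
((316.7506103515625, 206.5556182861328), (92.30271911621094, 59.49872970581055), 5.079607963562012) [[ 0.3968  0.063   0.018 ]
 [ 0.5974  0.0452  0.018 ]
 [ 0.5691 -0.2663  0.018 ]
 [ 0.369  -0.246   0.018 ]] [ 0.4831 -0.101   0.018 ] [0.3102 0.2014 0.3127 0.2011]
[378 160  27  21 333] [[ 0.6283 -0.2924  0.1   ]
 [ 0.5603 -0.3779  0.1   ]]
[377 210  28  17 298] [[ 0.4674 -0.2869  0.1   ]
 [ 0.413  -0.3752  0.1   ]]
```

View pics/crop.png

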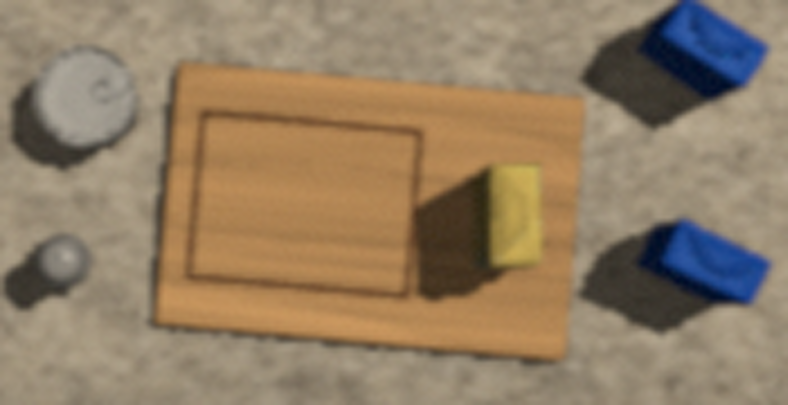

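The crop shows the outline's inside corners at about (207,115), (417,133), (405,293) and (192,274), and the yellow cheese top spanning (489–541, 165–268). Next I move over the rear of the board for a close look.

Call:
{"name": "arm_command", "arguments": {
  "commands": [
    [[25,-40,0],-0.065,-1],
    [[25,-40,0],-0.065,-1],
    [[25,-40,0],-0.065,-1],
    [[25,-40,0],-0.065,-1],
    [[25,-40,0],-0.065,-1],
    [[25,-40,0],-0.065,-1],
    [[25,-40,0],-0.065,-1],
    [[25,-40,0],-0.065,-1],
    [[25,-40,0],-0.065,-1],
    [[25,-40,0],-0.065,-1],
    [[0,-43,0],-0.065,0],
    [[0,-43,0],-0.065,0],
    [[0,-43,0],-0.065,0],
    [[0,-43,0],-0.065,0],
    [[0,-43,0],-0.065,0],
    [[0,-43,0],-0.065,0],
    [[0,-43,0],-0.065,0],
    [[0,-43,0],-0.065,0],
    [[0,-43,0],-0.065,0],
    [[0,-43,0],-0.065,0]
  ]
}}

```text
clock: 2.1
position: [0.4744, -0.2484, 0.2312]
tool_rot: [-3.141, -0.0, 1.471]
force: [1.2, 1.5, -0.0]
grip_width: 0.043
finger_force: 0.0
```

Run:
```python
from h import *
from workcell import bot, grab_frame
np.set_printoptions(precision=4,suppress=True)
f=pickle.load(open('top0.pkl','rb')); im=f['image']
q=np.array([(207,115),(417,133),(405,293),(192,274)])/4.5+[235-.4,160-.4]
P=ray(f,q,.018); print(P,P.mean(0),np.linalg.norm(P-np.roll(P,1,0),axis=1))
H,S,V=cv2.split(cv2.cvtColor(im,cv2.COLOR_RGB2HSV))
m=(H>=20)&(H<32)&(S>100)&(V>120); m[:190]=0;m[225:]=0;m[:,:335]=0;m[:,365:]=0
r=cv2.minAreaRect(biggest(m)); P=ray(f,cv2.boxPoints(r),.12); print(r,P,ray(f,[r[0]],.12))
o=bot.observe(); print(o['clock'],o['position'],o['tool_rot'],o['grip_width'],o['qpos'])
f=grab_frame('wrist'); pickle.dump(f,open('w1.pkl','wb')); cv2.imwrite('pics/w1.png',f['image'][:,:,::-1]); print(f['R'],f['t'],-f['R'].T@f['t'])
```

```text
[[ 0.5554  0.0209  0.018 ]
 [ 0.5415 -0.1371  0.018 ]
 [ 0.4214 -0.1272  0.018 ]
 [ 0.4358  0.0322  0.018 ]] [ 0.4885 -0.0528  0.018 ] [0.1201 0.1585 0.1206 0.1601]
((349.5, 207.0), (22.0, 11.0), 90.0) [[ 0.5109 -0.1791  0.12  ]
 [ 0.5108 -0.2138  0.12  ]
 [ 0.4414 -0.213   0.12  ]
 [ 0.4414 -0.1784  0.12  ]] [[ 0.4761 -0.1961  0.12  ]]
2.1 [ 0.4744 -0.2484  0.2312] [-3.1415 -0.0001  1.4713] 0.04299241828958483 [-0.0009  0.4201  0.5026  1.8556 -0.2481  0.928   0.5154]
[[ 0.995  -0.0998 -0.0006]
 [-0.0963 -0.9614  0.2577]
 [-0.0262 -0.2564 -0.9662]] [-0.4964 -0.2269  0.3256] [ 0.4806 -0.1842  0.3728]
```

View pics/w1.png

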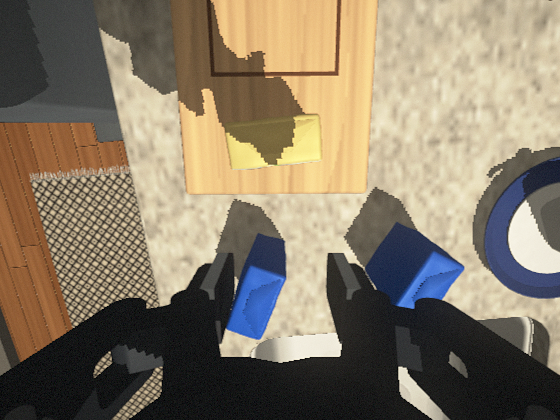

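The wrist view shows the near outline line at row about 73 (columns 212–338), the board's rear edge at row about 192 (columns 187–367), and the cheese top between (228,125) and (322,170). The blue blocks are below, behind the cheese. I'll measure from this closer view.

Run:
```python
from h import *
np.set_printoptions(precision=4,suppress=True)
f=pickle.load(open('w1.pkl','rb')); im=f['image']
H,S,V=cv2.split(cv2.cvtColor(im,cv2.COLOR_RGB2HSV))
# near line: outer/inner edges through column profiles
for u in (225,250,270,300,325): print(u,V[66:82,u])
for r in (20,50): print(r,V[r,200:222],V[r,330:346])
m=(H>=22)&(H<34)&(S>90)&(V>50); m[:100]=0;m[180:]=0;m[:,:215]=0;m[:,335:]=0
m=cv2.morphologyEx(m.astype(np.uint8),cv2.MORPH_CLOSE,np.ones((5,5)))
c=biggest(m); r=cv2.minAreaRect(c); a=cv2.approxPolyDP(cv2.convexHull(c),4,True)[:,0]
print(m.sum(),r,cv2.boxPoints(r),a,ray(f,a,.12))
print('board rear',ray(f,[[187,192],[367,192.5]],.018))
b=(H>105)&(H<130)&(S>150)
n,l,s,ce=cv2.connectedComponentsWithStats(b.astype(np.uint8))
for i in range(1,n):
  if s[i][4]>300:
    c=biggest(l==i); a=cv2.approxPolyDP(c,5,True)[:,0]; print(a.tolist())
```

```text
225 [113 114 117 115 118 110  83  54  58  65  80 121 116 117 112 112]
250 [ 97 105 101 101 102  98  67  63  68  68  79 107 102  98 101 100]
270 [242 242 241 241 245 236 117 109 116 130 211 245 111 116 121 122]
300 [236 236 235 237 235 201 117 122 113 136 216 228 226 228 228 225]
325 [239 240 241 241 242 214 114 121 114 162 249 244 240 242 243 241]
20 [113 110 109 110 110 114 113  98  57  59  54  73  96 104 102 105  97 184
 233 231 236 238] [237 233 234 236 240 246 210 105 114 110 206 245 237 239 239 238]
50 [114 111 111 106 112 112 110 115 116  90  54  53  53  90 109 109 103 106
 104 102 108 110] [236 237 240 243 247 217 109 114 114 208 248 243 242 242 242 240]
4367 ((273.707275390625, 141.3658447265625), (47.92728805541992, 94.30853271484375), 83.6598129272461) [[224.1951 122.7561]
 [317.9268 112.3414]
 [323.2195 159.9756]
 [229.4878 170.3902]] [[318 116]
 [321 159]
 [231 167]
 [226 123]] [[ 0.5088 -0.1805  0.12  ]
 [ 0.5089 -0.212   0.12  ]
 [ 0.4401 -0.2112  0.12  ]
 [ 0.4409 -0.1787  0.12  ]]
board rear [[ 0.3722 -0.2443  0.018 ]
 [ 0.5679 -0.2644  0.018 ]]
[[463, 267], [434, 251], [418, 269], [405, 262], [396, 267], [401, 259], [373, 281], [391, 303], [413, 308], [421, 297], [441, 299]]
[[250, 265], [226, 327], [259, 338], [285, 276]]
```

Call:
{"name": "arm_command", "arguments": {
  "commands": [
    [[-4,0,-20],0.009,0.3],
    [[0,0,-30],0,0.3],
    [[0,0,-30],0,0.3],
    [[0,0,-30],0,0.3],
    [[0,0,-30],0,0.3],
    [[0,0,-25],0,0.3],
    [[0,0,-15],0,0.3],
    [[0,0,0],0,0.3]
  ]
}}

```text
clock: 2.95
position: [0.4696, -0.2463, 0.0495]
tool_rot: [-3.138, -0.001, 1.483]
force: [0.5, -0.2, 1.0]
grip_width: 0.0301
finger_force: 0.0
```

```bash
cat >> h.py <<'E'
O=np.array([.4885,-.0528]);U=np.array([.0906,.9959]);W=np.array([.9959,-.0906])
def bd(P): P=np.atleast_2d(P)[:,:2]-O; return np.c_[P@U,P@W]*1e3
E
python3 - <<'E'
from h import *
from workcell import bot, grab_frame
np.set_printoptions(precision=4,suppress=True)
f=pickle.load(open('w1.pkl','rb'))
print('near line inner/outer',bd(ray(f,[[300,70.8],[300,75.3],[225,71.8]],.018)),'sides inner',bd(ray(f,[[213.2,50],[334.8,50]],.018)))
print('cheese top',bd(ray(f,[[318,116],[321,159],[231,167],[226,123]],.12)))
print('board rear',bd(ray(f,[[187,192],[367,192.5]],.018)))
o=bot.observe(); print(o['clock'],o['position'],bd(o['position']),o['tool_rot'],o['force'],o['grip_width'])
f=grab_frame('side'); pickle.dump(f,open('s1.pkl','wb'))
cv2.imwrite('pics/s1.png',cv2.resize(f['image'][150:330,200:400,::-1],None,fx=3,fy=3))
E
```

```text
near line inner/outer [[-79.4113  24.2212]
 [-83.5887  24.2478]
 [-79.6411 -50.5861]] sides inner [[-59.655  -61.1386]
 [-60.7699  58.2686]]
cheese top [[-125.3364   31.8252]
 [-156.6686   34.7393]
 [-162.096   -33.8285]
 [-129.6689  -35.9819]]
board rear [[-201.215   -98.4756]
 [-203.5638   98.2255]]
2.95 [ 0.4696 -0.2463  0.0495] [[-194.4196   -1.2869]] [-3.1383 -0.0009  1.4827] [ 0.4738 -0.2292  1.0463] 0.030055017708120094
```

View pics/s1.png

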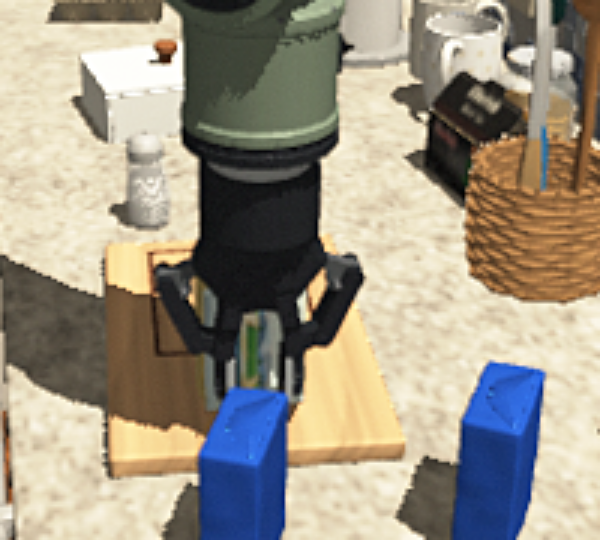

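The side crop shows the fingers upright just behind the cheese (at about (250,360)), in front of the blue block and clear of it. Now I push slowly along the board.

Call:
{"name": "arm_command", "arguments": {
  "commands": [
    [[0.4,4,1],0,0.3],
    [[0.4,4,0],0,0.3],
    [[0.4,4,0],0,0.3],
    [[0.4,4,0],0,0.3],
    [[0.4,4,0],0,0.3],
    [[0.4,4,0],0,0.3],
    [[0.4,4,0],0,0.3],
    [[0.4,4,0],0,0.3],
    [[0.4,4,0],0,0.3],
    [[0.4,4,0],0,0.3],
    [[0,0,0],0,0.3]
  ]
}}

```text
clock: 4.1
position: [0.4749, -0.2062, 0.0523]
tool_rot: [-3.142, -0.0, 1.483]
force: [0.3, 0.2, -0.3]
grip_width: 0.0301
finger_force: 0.2
```

Run:
```python
from h import *
from workcell import bot, grab_frame
np.set_printoptions(precision=4,suppress=True)
o=bot.observe(); print(o['clock'],o['position'],bd(o['position']),o['tool_rot'],o['force'],o['grip_width'])
f=grab_frame('side'); g=grab_frame('wrist'); pickle.dump((f,g),open('p2.pkl','wb'))
a=cv2.resize(f['image'][180:310,220:350,::-1],(400,400)); b=cv2.resize(g['image'][:,:,::-1],(400,300))
cv2.imwrite('pics/p2.png',np.hstack([a,np.vstack([b,np.zeros((100,400,3),np.uint8)])]))
```

```text
4.1 [ 0.4749 -0.2062  0.0523] [[-153.9957    0.3537]] [-3.1416 -0.0002  1.4834] [ 0.3477  0.2245 -0.3439] 0.030079646509523775
```

View pics/p2.png

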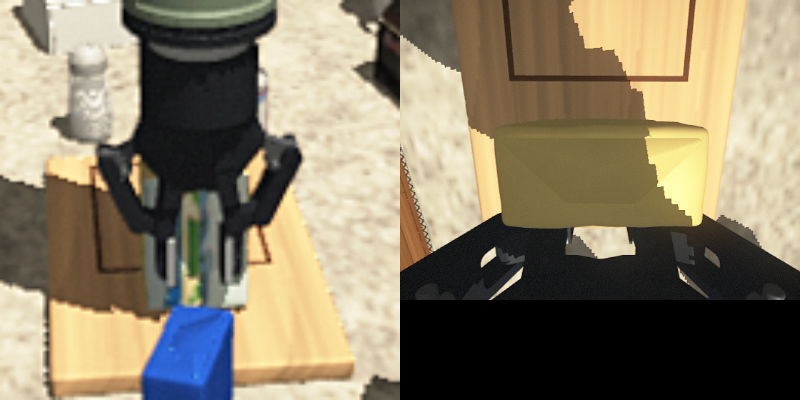

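In the wrist half the cheese is standing and squared up against the fingers: front top edge at row about 122, back edge at about 225, near line ahead of it at row about 77. I'll measure it.

```bash
cat > m.py <<'E'
from h import *
from workcell import bot, grab_frame
np.set_printoptions(precision=2,suppress=True)
def meas(g):
    H,S,V=cv2.split(cv2.cvtColor(g['image'],cv2.COLOR_RGB2HSV))
    m=((H>=21)&(H<36)&(S>85)&(V>40)).astype(np.uint8)
    m=cv2.morphologyEx(cv2.morphologyEx(m,cv2.MORPH_OPEN,np.ones((3,3))),cv2.MORPH_CLOSE,np.ones((7,7)))
    c=biggest(m); x,y,w,h=cv2.boundingRect(c); print('box',x,y,w,h,cv2.contourArea(c))
    p=c[:,0]; P=bd(ray(g,p,.12)); print('u range at z=.12',np.percentile(P[:,0],[1,99]),'v',np.percentile(P[:,1],[1,99]))
    for z in (.12,.018): 
        k=lambda col:[col,p[abs(p[:,0]-col)<=1][:,1].min()]
        print(z,'front at cols',bd(ray(g,[k(x+.2*w//1),k(x+w//2),k(x+.8*w//1)],z)).tolist())
if __name__=='__main__':
    import sys
    meas(pickle.load(open(sys.argv[1],'rb'))[1])
E
python3 m.py p2.pkl
```

```text
box 106 0 375 320 56658.5
u range at z=.12 [-136.89  -66.34] v [-40.12  39.84]
0.12 front at cols [[-99.69723199170639, -22.339468109232982], [-98.73609587813117, 2.717615740554992], [-80.53879375763336, 26.093473118242464]]
0.018 front at cols [[-113.46163733368068, -52.949046090395356], [-111.17375148455952, 6.69676967957274], [-67.85694190303096, 62.34059842568571]]
```

Run:
```python
from m import *
g=pickle.load(open('p2.pkl','rb'))[1]
h=cv2.cvtColor(g['image'],cv2.COLOR_RGB2HSV)
for c in (170,260,400): print(c,[(r,*h[r,c]) for r in range(160,186,2)],[(r,*h[r,c]) for r in range(308,324,2)])
print(bd(ray(g,[[170,168],[260,168],[400,172],[170,176],[400,180]],.12)),bd(ray(g,[[140,312],[280,318],[420,317]],.12)), 'w',bd(ray(g,[[138,250],[428,250]],.12)))
print(g['image'].shape,-g['R'].T@g['t'])
```

```text
170 [(160, np.uint8(17), np.uint8(112), np.uint8(116)), (162, np.uint8(16), np.uint8(119), np.uint8(116)), (164, np.uint8(15), np.uint8(118), np.uint8(115)), (166, np.uint8(16), np.uint8(113), np.uint8(115)), (168, np.uint8(16), np.uint8(117), np.uint8(120)), (170, np.uint8(17), np.uint8(116), np.uint8(119)), (172, np.uint8(19), np.uint8(106), np.uint8(111)), (174, np.uint8(22), np.uint8(121), np.uint8(101)), (176, np.uint8(23), np.uint8(115), np.uint8(102)), (178, np.uint8(21), np.uint8(124), np.uint8(113)), (180, np.uint8(22), np.uint8(115), np.uint8(122)), (182, np.uint8(21), np.uint8(116), np.uint8(121)), (184, np.uint8(21), np.uint8(116), np.uint8(127))] [(308, np.uint8(21), np.uint8(125), np.uint8(118)), (310, np.uint8(23), np.uint8(120), np.uint8(121)), (312, np.uint8(21), np.uint8(125), np.uint8(120)), (314, np.uint8(22), np.uint8(120), np.uint8(121)), (316, np.uint8(23), np.uint8(124), np.uint8(117)), (318, np.uint8(81), np.uint8(29), np.uint8(61)), (320, np.uint8(75), np.uint8(17), np.uint8(30)), (322, np.uint8(83), np.uint8(33), np.uint8(31))]
260 [(160, np.uint8(17), np.u
[... 1636 characters left out ...]
 np.uint8(214)), (184, np.uint8(23), np.uint8(125), np.uint8(229))] [(308, np.uint8(21), np.uint8(128), np.uint8(131)), (310, np.uint8(23), np.uint8(122), np.uint8(130)), (312, np.uint8(22), np.uint8(129), np.uint8(127)), (314, np.uint8(22), np.uint8(126), np.uint8(125)), (316, np.uint8(22), np.uint8(101), np.uint8(116)), (318, np.uint8(20), np.uint8(103), np.uint8(57)), (320, np.uint8(16), np.uint8(84), np.uint8(58)), (322, np.uint8(16), np.uint8(87), np.uint8(56))]
[[ -99.03  -24.75]
 [ -98.98   -4.65]
 [ -99.79   26.69]
 [-100.83  -24.9 ]
 [-101.59   26.87]] [[-135.23  -35.3 ]
 [-136.83   -0.08]
 [-136.44   35.27]] w [[-118.59  -34.01]
 [-118.39   35.16]]
(420, 560, 3) [ 0.48 -0.14  0.19]
```

Run:
```python
from m import *
g=pickle.load(open('p2.pkl','rb'))[1]
print('foot',bd(ray(g,[[260,164.5],[250,164.5],[300,164.5]],.018)),'top',bd(ray(g,[[260,176.5],[170,172.5],[400,173]],.12)))
h=cv2.cvtColor(g['image'],cv2.COLOR_RGB2HSV).astype(int)
for c in range(150,430,15): print(c,[r for r in range(158,190) if abs(h[r,c,2]-h[r-1,c,2])>7 or (h[r,c,0]>=20)!=(h[r-1,c,0]>=20)])
```

```text
foot [[-109.9   -10.81]
 [-109.91  -16.11]
 [-109.84   10.39]] top [[-100.89   -4.67]
 [-100.04  -24.83]
 [-100.01   26.71]]
150 [159, 175]
165 [172, 173, 189]
180 [170]
195 [168, 178, 187]
210 [167, 178]
225 [166, 167, 179, 189]
240 [167, 177]
255 [166, 185]
270 [162, 166, 175]
285 [166, 177]
300 [167]
315 [166, 167]
330 [164, 167, 168, 176]
345 [167, 168]
360 [169, 170, 171, 172, 174, 175, 177, 178, 179, 180, 181, 182, 183]
375 [169, 170, 171, 173, 174, 175, 176, 177, 178, 179, 180, 181, 182]
390 [171, 172, 173, 174, 175, 176, 177, 178, 179, 180, 181, 182, 183]
405 [174, 175, 176, 178, 179, 180, 181, 182, 183]
420 [176, 177, 178, 179, 180, 181, 182, 183, 184]
```

The visible foot front edge is at u≈-111 and the top front at u≈-100, so the cheese is leaning about 6° forward on the finger tips. I'll back off so it stands again, then push lower, with closed fingers and more slowly.

Call:
{"name": "arm_command", "arguments": {
  "commands": [
    [[-0.2,-2,0],0,0.3],
    [[-0.2,-2,0],0,0.3],
    [[-0.4,-4,0],0,0.3],
    [[-0.4,-4,0],0,0.3],
    [[-0.7,-8,0],0,1],
    [[-0.7,-8,0],0,1],
    [[0,0,-2],0,1],
    [[0,0,-1.5],0,1],
    [[0,0,0],0,1],
    [[0,0,0],0,1]
  ]
}}

```text
clock: 5.2
position: [0.4721, -0.2345, 0.0487]
tool_rot: [-3.141, -0.0, 1.483]
force: [-0.1, -0.4, -0.3]
grip_width: -0.0002
finger_force: 0.0
```

```bash
cat > n.py <<'E'
from m import *
import sys
np.set_printoptions(precision=1,suppress=True)
o=bot.observe(); print(o['clock'],o['position']*1e3,bd(o['position']),o['tool_rot'][2],o['force'],o['grip_width'])
g=grab_frame('wrist'); f=grab_frame('side'); pickle.dump((f,g),open(sys.argv[1]+'.pkl','wb'))
a=cv2.resize(f['image'][180:310,220:350,::-1],(240,240)); b=g['image'][:,:,::-1]
z=np.zeros((420,240,3),np.uint8); z[:240]=a
cv2.imwrite(f'pics/{sys.argv[1]}.png',np.hstack([b,z]))
h=cv2.cvtColor(g['image'],cv2.COLOR_RGB2HSV).astype(int)
for c in (230,255,280,305,330,345):
    e=[r for r in range(20,400) if (abs(h[r,c,2]-h[r-1,c,2])>12)or((h[r,c,0]>=20)!=(h[r-1,c,0]>=20))]
    print(c,e[:25])
E
python3 n.py p3
```

```text
5.2 [ 472.1 -234.5   48.7] [[-182.4    0.2]] 1.4831503150764043 [-0.1 -0.4 -0.3] -0.0002453603443986456
230 [43, 52, 53, 93, 110, 213, 251, 252, 253, 254, 255, 278, 279, 288, 289, 290, 292, 293, 294, 300, 301, 302, 303, 305, 306]
255 [22, 23, 43, 44, 52, 53, 91, 110, 249, 250, 251, 261, 262, 263, 264, 268, 269, 272, 273, 277, 285, 286, 294, 296, 298]
280 [21, 24, 25, 43, 44, 52, 53, 90, 110, 248, 249, 250, 251, 252, 259, 261, 263, 264, 290, 291, 293, 294, 295, 296, 297]
305 [21, 22, 25, 26, 32, 33, 43, 44, 52, 53, 91, 93, 94, 110, 250, 251, 261, 262, 263, 264, 276, 277, 284, 286, 293]
330 [40, 41, 43, 44, 52, 53, 78, 91, 92, 93, 94, 110, 111, 250, 251, 278, 280, 302, 303, 305, 306, 310, 311, 312, 313]
345 [40, 41, 43, 44, 52, 53, 90, 91, 92, 93, 94, 95, 110, 111, 148, 155, 156, 250, 251, 280, 298, 299, 300, 302, 303]
```

View pics/p3.png

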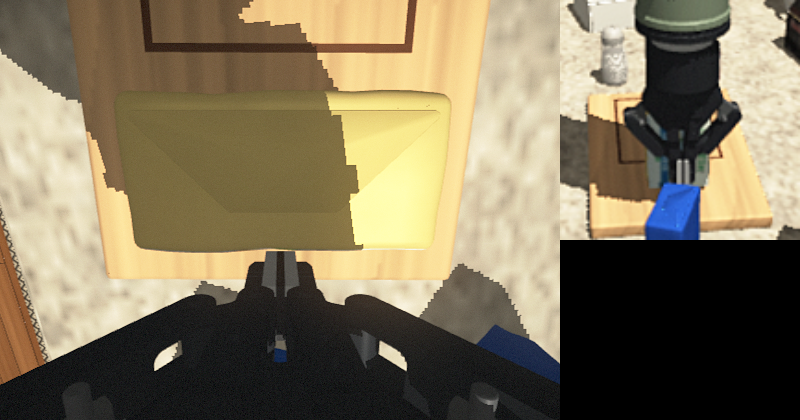

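The cheese is standing upright: top face from row about 91 to 250, aligned with the near line at rows 43–53, and the closed fingers are behind it at (280,260).

Run:
```python
from m import *
g=pickle.load(open('p3.pkl','rb'))[1]
print('top z .12: front,bevel,back',bd(ray(g,[[280,91],[280,110],[280,250],[200,92],[380,94],[140,245],[430,247]],.12)),'line',bd(ray(g,[[280,43.5],[280,52.5]],.018)))
```

```text
top z .12: front,bevel,back [[-111.28   -0.31]
 [-114.92   -0.3 ]
 [-145.28   -0.22]
 [-111.51  -16.36]
 [-111.8    19.78]
 [-144.16  -31.88]
 [-144.46   33.73]] line [[-80.44  -0.46]
 [-84.35  -0.45]]
```

Call:
{"name": "arm_command", "arguments": {
  "commands": [
    [[0.9,10,0],0,1],
    [[0.7,8,0],0,1],
    [[0.2,2,0],0,1],
    [[0.2,2,0],0,1],
    [[0.2,2,0],0,1],
    [[0.2,2,0],0,1],
    [[0.2,2,0],0,1],
    [[0.2,2,0],0,1],
    [[0.2,2,0],0,1],
    [[0.2,2,0],0,1],
    [[0.2,2,0],0,1],
    [[0.2,2,0],0,1],
    [[0,0,0],0,1]
  ]
}}

```text
clock: 6.6
position: [0.4758, -0.1965, 0.0488]
tool_rot: [-3.142, -0.0, 1.483]
force: [0.2, -0.0, -0.2]
grip_width: -0.0002
finger_force: 0.1
```

```bash
python3 n.py p4
```

```text
6.6 [ 475.8 -196.5   48.8] [[-144.2    0.4]] 1.4830986168553493 [ 0.2 -0.  -0.2] -0.00018131226741797184
230 [126, 127, 134, 135, 167, 325, 326, 327, 328, 336, 337, 345, 346, 348, 349, 351, 352, 359, 360, 368, 369, 382, 383, 389, 390]
255 [37, 38, 43, 47, 48, 126, 127, 134, 135, 166, 196, 324, 325, 341, 342, 345, 346, 351, 352, 358, 376, 377, 380, 381, 382]
280 [26, 27, 29, 31, 41, 42, 46, 48, 49, 50, 51, 52, 53, 56, 57, 58, 59, 60, 62, 63, 64, 126, 127, 134, 135]
305 [75, 76, 126, 127, 134, 135, 168, 195, 196, 324, 325, 326, 328, 330, 331, 333, 336, 337, 338, 341, 342, 351, 352, 353, 354]
330 [20, 22, 24, 25, 26, 27, 31, 32, 38, 39, 42, 43, 45, 49, 50, 53, 54, 68, 69, 70, 71, 90, 91, 93, 95]
345 [35, 36, 44, 53, 54, 57, 58, 62, 63, 69, 70, 126, 127, 134, 135, 160, 167, 168, 169, 170, 173, 174, 176, 177, 325]
```

View pics/p4.png

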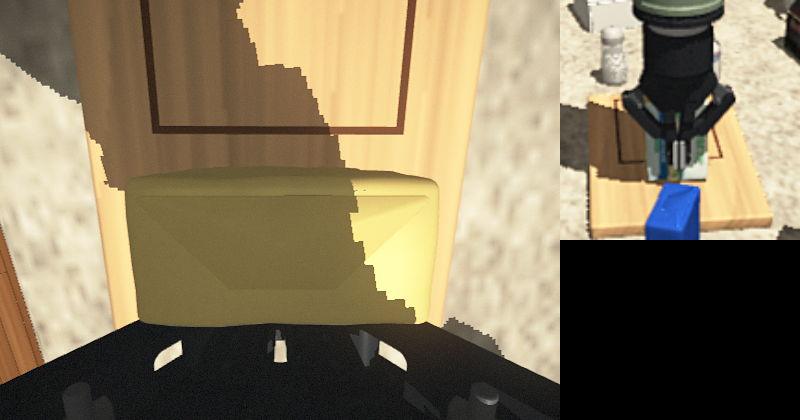

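Run:
```python
from m import *
g=pickle.load(open('p4.pkl','rb'))[1]
print('foot',bd(ray(g,[[255,166.5],[305,167.5]],.018)),'line',bd(ray(g,[[280,126.5],[280,134.5]],.018)))
print('top corners(front), bevel, back',bd(ray(g,[[140,178],[430,178],[280,196],[280,325]],.12)))
```

```text
foot [[-100.52  -13.13]
 [-100.97   12.9 ]] line [[-80.35  -0.17]
 [-84.28  -0.16]]
top corners(front), bevel, back [[ -90.72  -30.12]
 [ -90.56   32.06]
 [ -94.58   -0.08]
 [-126.5    -0.  ]]
```

The cheese leans about 5° against the fingers again, no worse than before, with its foot front at -100.7. I continue in short pushes and watch the lean.

Call:
{"name": "arm_command", "arguments": {
  "commands": [
    [[0.2,2,0],0,1],
    [[0.2,2,0],0,1],
    [[0.2,2,0],0,1],
    [[0.2,2,0],0,1],
    [[0.2,2,0],0,1],
    [[0.2,2,0],0,1],
    [[0,0,0],0,1]
  ]
}}

```text
clock: 7.4
position: [0.477, -0.1844, 0.0488]
tool_rot: [-3.141, -0.0, 1.483]
force: [-0.5, -0.6, -0.1]
grip_width: 0.0001
finger_force: 0.1
```

```bash
python3 n.py p5
python3 - <<'E'
from m import *
g=pickle.load(open('p5.pkl','rb'))[1]
h=cv2.cvtColor(g['image'],cv2.COLOR_RGB2HSV).astype(int)
for c in (145,425): print(c,[r for r in range(100,240) if (abs(h[r,c,2]-h[r-1,c,2])>12)or((h[r,c,0]>=20)!=(h[r-1,c,0]>=20))])
for r in (164,168,172,176,180): print(r,bd(ray(g,[[280,r]],.018))[0,0],bd(ray(g,[[280,r]],.12))[0,0])
E
```

```text
7.4 [ 477.  -184.4   48.8] [[-132.1    0.5]] 1.4831746518030422 [-0.5 -0.6 -0.1] 9.178526542625246e-05
230 [150, 151, 158, 167, 196, 326, 327, 328, 329, 342, 344, 346, 357, 358, 365, 366, 370, 371, 384, 385]
255 [39, 40, 42, 43, 45, 49, 50, 150, 151, 158, 159, 166, 196, 324, 325, 326, 327, 330, 331, 364, 365, 366, 367, 370, 380]
280 [27, 29, 32, 33, 35, 37, 39, 40, 43, 44, 45, 46, 48, 49, 51, 54, 55, 66, 67, 150, 151, 158, 159, 167, 323]
305 [74, 77, 150, 151, 158, 159, 168, 195, 196, 324, 325, 329, 330, 331, 332, 334, 335, 336, 337, 341, 342, 348, 349, 355, 357]
330 [22, 23, 26, 28, 29, 32, 33, 35, 37, 40, 41, 54, 55, 66, 67, 117, 134, 135, 151, 158, 159, 169, 195, 325, 326]
345 [32, 33, 37, 38, 40, 41, 46, 47, 48, 49, 50, 52, 53, 55, 57, 150, 151, 158, 159, 163, 167, 168, 169, 170, 325]
145 [176]
425 [162, 163, 165, 170, 171, 172, 173, 175, 176, 177, 178, 179, 180, 181, 184, 195, 196, 197]
164 -87.08549950066151 -75.55606284991006
168 -89.15957120821356 -76.40303142616705
172 -91.24660158055777 -77.25529180686318
176 -93.34671244561962 -78.11289374168857
180 -95.46002716324173 -78.97588760590739
```

The lean is unchanged and the cheese slides rigidly with the tool. The foot front is at about -88.6, so 15 mm more, then back off.

Call:
{"name": "arm_command", "arguments": {
  "commands": [
    [[0.2,2,0],0,1],
    [[0.2,2,0],0,1],
    [[0.2,2,0],0,1],
    [[0.2,2,0],0,1],
    [[0.2,2,0],0,1],
    [[0.2,2,0],0,1],
    [[0.2,2,0],0,1],
    [[0.1,1,0],0,1],
    [[0,0,0],0,1],
    [[-0.2,-2,0],0,1],
    [[-0.2,-2,0],0,1],
    [[-0.3,-4,0],0,1],
    [[-0.4,-4,0],0,1],
    [[-0.7,-8,0],0,1],
    [[-0.7,-8,0],0,1],
    [[0,0,0],0,1],
    [[0,0,0],0,1],
    [[0,0,0],0,1],
    [[0,0,0],0,1],
    [[0,0,0],0,1]
  ]
}}

```text
clock: 9.5
position: [0.476, -0.1975, 0.0488]
tool_rot: [-3.142, -0.0, 1.483]
force: [0.3, 0.4, 0.5]
grip_width: 0.0001
finger_force: 0.0
```

```bash
python3 n.py p6
python3 - <<'E'
from m import *
g=pickle.load(open('p6.pkl','rb'))[1]
for r in (86,90,94,110,250): print(r,bd(ray(g,[[280,r]],.018))[0,0],bd(ray(g,[[280,r]],.12))[0,0])
E
```

```text
9.5 [ 476.  -197.5   48.8] [[-145.3    0.7]] 1.483133774531752 [0.3 0.4 0.5] 8.866931559756196e-05
230 [93, 250, 251, 252, 253, 254, 258, 259, 266, 267, 276, 277, 278, 279, 295, 296, 301, 302, 303, 304, 308, 309, 310, 311, 312]
255 [25, 90, 249, 250, 261, 262, 293, 294, 305, 306, 308, 309, 313, 314, 316, 317, 320, 321, 323, 328, 330, 334, 335, 338, 339]
280 [20, 21, 22, 90, 213, 247, 248, 249, 251, 252, 267, 268, 287, 288, 293, 294, 305, 306, 307, 308, 312, 313, 315, 317, 318]
305 [25, 26, 34, 35, 90, 213, 248, 249, 250, 253, 254, 261, 262, 264, 294, 295, 298, 299, 308, 309, 317, 318, 320, 321, 325]
330 [22, 23, 26, 27, 29, 31, 35, 36, 42, 44, 45, 47, 48, 50, 51, 54, 55, 57, 58, 61, 62, 63, 64, 67, 68]
345 [34, 35, 44, 46, 48, 49, 50, 54, 56, 57, 60, 89, 90, 91, 92, 93, 94, 95, 107, 109, 110, 140, 250, 251, 298]
86 -62.23080412463533 -73.184449933389
90 -64.07460028173585 -73.93745313843334
94 -65.92925854368883 -74.69489240856869
110 -73.4584552415013 -77.76980349514872
250 -147.8893789822942 -108.16726577176229
```

View pics/p6.png

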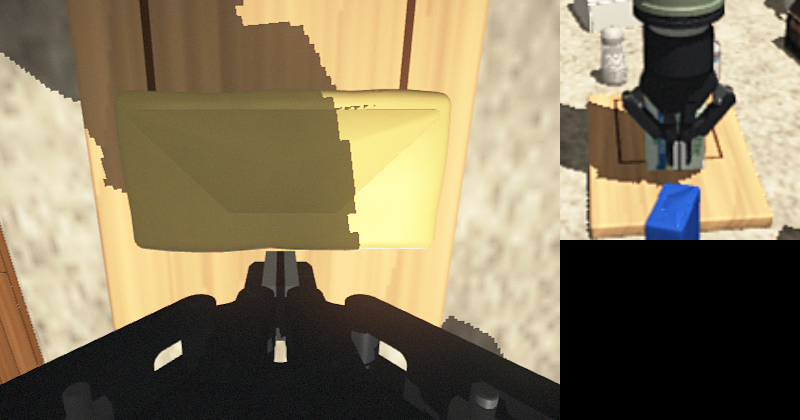

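The cheese stands at rest with its foot front at about -74, which is 6 mm past the near line's inner edge, and it is square and centred. Now I raise the fingers and push near its top.

Call:
{"name": "arm_command", "arguments": {
  "commands": [
    [[0,0,20],0,1],
    [[0,0,20],0,1],
    [[0,0,18],0,1],
    [[0,0,0],0,1],
    [[0.7,8,0],0,1],
    [[0.7,8,0],0,1],
    [[0.4,4,0],0,1],
    [[0.4,4,0],0,1],
    [[0.4,4,0],0,1],
    [[0.4,4,0],0,1],
    [[0.4,4,0],0,1],
    [[0.4,4,0],0,1],
    [[0.4,4,0],0,1],
    [[0.4,4,0],0,1],
    [[0.4,4,0],0,1],
    [[0.4,4,0],0,1],
    [[0.4,4,0],0,1],
    [[0.4,4,0],0,1],
    [[0.4,4,0],0,1],
    [[0,0,0],0,1]
  ]
}}

```text
clock: 11.6
position: [0.4826, -0.1292, 0.1067]
tool_rot: [-3.141, -0.0, 1.483]
force: [0.6, 0.1, 0.9]
grip_width: -0.0001
finger_force: 0.0
```

Call:
{"name": "arm_command", "arguments": {
  "commands": [
    [[0,0,0],0,1],
    [[0,0,0],0,1],
    [[0,0,0],0,1]
  ]
}}

```text
clock: 11.9
position: [0.4825, -0.13, 0.1068]
tool_rot: [-3.142, 0.0, 1.482]
force: [0.4, 0.5, 0.2]
grip_width: 0.0002
finger_force: 0.0
```

```bash
python3 n.py p7 | head -1
```

```text
11.9 [ 482.5 -130.   106.8] [[-77.4   1. ]] 1.482455356154602 [0.4 0.5 0.2] 0.000162134932898143
```

View pics/p7.png

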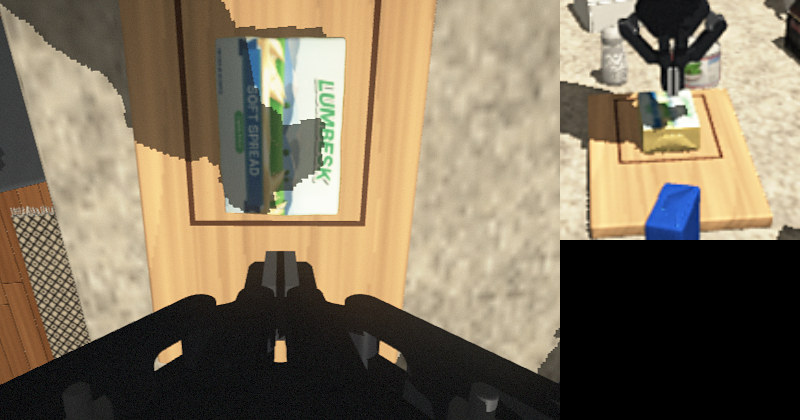

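The cheese lies flat inside the outline: top face (216–345, 37–216), near line below it at row about 223. I'll check the margin, then raise clear.

Call:
{"name": "arm_command", "arguments": {
  "commands": [
    [[0,-10,20],0,1],
    [[0,-10,30],0,1],
    [[0,0,30],0,1],
    [[0,0,0],0,1],
    [[0,0,0],0,1],
    [[0,0,0],0,1]
  ]
}}

```text
clock: 12.6
position: [0.4822, -0.1496, 0.1861]
tool_rot: [-3.141, -0.0, 1.483]
force: [-0.4, 0.2, 0.0]
grip_width: -0.0
finger_force: 0.0
```

Run:
```python
from m import *
np.set_printoptions(precision=1,suppress=True)
g=pickle.load(open('p7.pkl','rb'))[1]
print(bd(ray(g,[[225,212],[335,216],[216,38],[344,38]],.055)), 'line',bd(ray(g,[[280,220]],.018)))
o=bot.observe(); print(o['clock'],o['position'],o['force'])
```

```text
[[-63.8 -32.7]
 [-66.1  34. ]
 [ 31.7 -33.5]
 [ 31.9  34.4]] line [[-79.4   0.6]]
12.6 [ 0.5 -0.1  0.2] [-0.4  0.2  0. ]
```

The cheese spans about -68 to +32 mm along the board and ±36 mm across, well inside the outline, so I hand in.

```bash
python3 -c "
from workcell import ticket
print(ticket.job_done())"
```

```text
the job is handed in; nothing more can be done
None
```

The cheese was pushed along the board leaning about 5–6° on the fingers, stood upright at its stop about 6 mm past the near line, and then tipped to lie flat wholly inside the outline; nothing else was touched, and the job was handed in at about 13 s.

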